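# Wind the bench timer past its top mark and back to the reminder tab

### The arm

A 6-joint arm with a two-finger parallel gripper is mounted at the origin on a cart in front of the work surface, level with it; the furniture and walls round the work are solid. World frame = base frame: x ahead of the robot, y to its left, z up, the work surface at z = 0. Lengths are in m, angles in rad, forces in N, time in s.
With the tool pointing down it reaches from about 0.35 to 0.85 m from the base axis. Payload 8.1 kg.
Tool frame: the origin (TCP) lies at the centre of the arm's flange, where the gripper is bolted on; the fingertips stand 186 mm ahead of it and the grasp point (between the pads) lies 167 mm ahead of it; z points along the fingers, y is the line along which they close (so a half turn about z gives the same grasp; the last joint's range is limited). The gripper opens to 93 mm and grips with 3 to 60 N. Pads are 15 mm wide; open, the fingers measure 128 mm over their backs; the gripper's body (75 mm by 188 mm) begins 65 mm behind the grasp point.
Start: joints at [-1.296, 0.13, 1.488, -0, 1.523, -0.085], TCP at [0.211, -0.562, 0.405] pointing down, gripper open.
Joint ranges: [-2.96, 2.96], [-0.89, 2.26], [0.02, 2.5], [-1.34, 4.48], [0, 2.73], [-2.66, 2.66]. Speed limits (rad/s): [2.39, 2.39, 2.79, 3.14, 3.14, 3.14].

### API

Orientations are given as a rotation vector (axis times angle).
In Python, from plant import read_state, read_camera, camera_params, robot gives the robot as it stands.
- The arm moves only by the tool carry_out, never from a script. Its argument "targets" is a list of rows, each an object of numbers: "hand": the opening in per cent of the stroke, from 0 (shut) to 100 (fully open); "x", "y", "z": the shift along the tool's x, y, z in m; "ax", "ay", "az": the turn, a rotation vector about the tool's x, y, z in rad. In form: [{"hand": .., "x": .., "y": .., "z": .., "ax": .., "ay": .., "az": ..}, ...]. A call has 1 to 8 rows; each row is the pose to reach, as a shift and turn from the pose commanded when the call began, along the tool's axes at that moment; what a row does not reach only later rows make up. A row lasts 1/8 s, in which the tool goes at most 62.5 mm and 10.7 degrees, less where a joint would pass 70% of its speed; a pose out of reach is approached as far as the arm can. A call with a gripper value outside its range is refused whole. The fingers move at their own pace and stop on an object; "newtons" is the grip in N (left out, the last holds). Time passes only in rows, so rows that repeat a pose let the fingers close. It gives the time, the measured TCP pose, the force, the opening and the grip force at its end, in the units of the state.
- read_state(): the state, without advancing time (a new reading comes with each control period).
- read_camera(name): name is "scene" or "top" or "wrist"; returns (picture, depth): 384x512x3 uint8, blue, green, red; 384x512 float32, m along the optical axis (not along the pixel's ray), 0 where there is no reading.
- camera_params(name): a dict with "fx", "fy", "cx", "cy" (pixels), "position" and "rotation" of the camera in the world. Camera axes: x right, y up, looking along -z (the intrinsics and any distortion apply to the point x, -y, -z); pixel columns grow to the right and rows downward; lengths in m; the calibration is good to about 2 mm. A picture is of the moment at which its call begins: read the wrist's pose just before it. camera_params takes no time and is no camera call; for the wrist camera it gives the pose at the moment of the call.
- robot.close_job(): hands the job in; it is judged then, once.
The state is a dict: "t": time; "q": joint angles; "dq": joint speeds; "joint_torque": joint torques, N m; "tool_pos": TCP position; "orientation": TCP orientation; "force": force on the tool from outside, world axes, zero at the start; "wrist_torque": the same for the moment, N m; "opening": finger opening in m; "gripper_force": force on a finger pad.
Only numpy, scipy, OpenCV 4.12 (cv2) and the standard library are available. Lean on these libraries where they do the work, as an engineer would, in place of code of your own. Each camera call takes 0.05 s, during which the arm holds its last target. There are 200 camera calls.

### The job

Set the spring timer on the bench: take the bar of its dial, press it down firmly but gently (about 14 N, never more than 25 N) so that the light case does not slide or turn on the bench, wind the dial clockwise past the broad top mark at the end of its scale, then turn it back until its pointer stands exactly at the little tab on the rim of the scale. Leave the tab, the timer's place (within a finger's breadth) and the things around it as they are, and let go of the dial at the end.

Things in the scene. Friction and masses are not known exactly. Their poses are not given: they have to be found in the camera images.
- dial_grip (a point): Centre of the grip bar (aluminium) across the black dial, on the dial's axis, 64 mm above the bench. Bar 62 mm long, 16 mm wide, 28 mm high: grip it firmly across the 16 mm, from above. It stands on the dial's round flange, 76 mm across, top face 13 mm below this point. Turns with the dial: x along the bar to its pointer end, z up. The dial hardly gives when pressed (under 2 mm).
- dial (a joint): Dial angle, rad, clockwise from above. 0 = zero mark, 0.1 = one minute, long marks every 0.5, broad top mark at 1.5, hard stop at 1.8. Starts at 0.1 to 0.35; wind clearly past the top mark (over 1.53). Stays where left. Turning either way takes 0.22 N m, more than the light case resists: unless the dial is pressed down with 10 to 20 N all through the turn, the case spins with it.
- tab (a joint): Angle of the reminder tab on the scale, rad, same zero and direction as the dial: the dial's pointer stands at the tab when joint dial equals joint tab (0.55 to 1.05). Stiff; must not be moved.
- tab_mark (a point): Inner tip of the tab, 46.5 mm from the dial's axis, 42 mm above the bench; its x axis points outward from the dial's axis, z up. The tab is a dark steel rider 9x7 mm, 7.5 mm high, on the rim of the scale, lower than the dial's flange.
- dial_pointer (a point): Tip of the dial's pointer: a white line and nib on the flange at one end of the bar (the bar's top has a black line on that half only), 38.5 mm from the dial's axis, 48 mm above the bench.
- case_front (a point): Middle of the case's front (-x) face, 20 mm above the bench, 60 mm from the dial's axis; moves and turns with the case.
- case_centre (a point): Centre of the timer's case, on the dial's axis, 20 mm above the bench. Loose grey box, 120x120 mm, 38 mm high, on four rubber feet 68 mm apart, about 0.3 kg with the dial. x points to its back (away from the robot, within 0.4 rad), y left, z up. At dial 0 the pointer points 0.85 rad to the left of x.
- heat_sink: Black finned heat sink, 40x50x26 mm, a bystander to the left of the timer; origin under its centre.
- electrical_tape: Roll of black tape lying flat, 55 mm across, 19 mm high, a bystander to the left of the timer; origin under its centre.
- power_resistor_a: Pale ribbed metal-clad resistor, 29x66x16 mm, a bystander to the right of the timer; origin under its centre.
- marker: Marker pen lying flat, 17x135x16 mm, a bystander to the right of the timer; origin under its centre.
- workbench: The wooden workbench, top at height 0, fixed; the timer stands loose on it.
Mind the look-alikes: they are no part of the job. There is more than one size of the part that bears dial_grip; the job needs the larger.

How it is judged:
By the outcome, as a careful person would: the job done as asked, in the order asked, and still so for the second after the job is handed in, with the robot touching nothing.
It also fails if it takes over 54 s, if anything falls off the work surface, if the arm or the gripper's body presses on something with over 40 N, if the wrist force passes 120 N, or if a joint passes its speed limit or range.

## Working session

There is one attempt and no reset: what is moved stays moved. The work goes in short steps, Python scripts to look and compute and a tool call to move; the robot and the scene stay as the last step left them, time stands still between calls to the robot, and variables do not carry over. Pictures are saved under pics/ and viewed, at most 10 in all, crops included, and the job is handed in when it is done.

Besides the shell and the picture viewer there is one more tool, called after ">>>" as a command line: name --argument value ..., lists and objects as JSON in quotes. carry_out: Moves the arm, as the interface text tells. Its arguments: {"type":"object","properties":{"targets":{"type":"array","items":{"type":"object","properties":{"hand":{"type":"number"},"x":{"type":"number"},"y":{"type":"number"},"z":{"type":"number"},"ax":{"type":"number"},"ay":{"type":"number"},"az":{"type":"number"}}}},"newtons":{"type":"number"}},"required":["targets"]}

```bash
ls; mkdir -p pics
python3 - <<'E'
from plant import *
import cv2,numpy as np
s=read_state();print({k:np.round(v,3) for k,v in s.items()})
for n in("top","scene"):
    im,d=read_camera(n);cv2.imwrite(f"pics/{n}0.png",im);np.save(f"pics/{n}0.npy",d);p=camera_params(n);print(n,p)
E
```

```text
pics
{'t': np.float64(0.0), 'q': array([-1.296,  0.131,  1.489, -0.   ,  1.523, -0.085]), 'dq': array([ 0.001,  0.   , -0.001, -0.001, -0.002,  0.001]), 'joint_torque': array([ 1.0000e-03, -5.5984e+01, -4.9176e+01,  7.7000e-02,  3.5000e-02,
       -0.0000e+00]), 'tool_pos': array([ 0.211, -0.561,  0.404]), 'orientation': array([-3.089, -0.562,  0.   ]), 'force': array([-0.263,  0.141,  0.191]), 'wrist_torque': array([ 0.011, -0.037, -0.008]), 'gripper_force': np.float64(0.0), 'opening': np.float64(0.093)}
top {'fx': 388.04167093449155, 'fy': 388.04167093449155, 'cx': 250.15012987876852, 'cy': 190.6916103697353, 'position': array([ 0.42894292, -0.01463175,  0.81847754]), 'rotation': array([ 0.15275013, -0.16366122, -1.58568477])}
scene {'fx': 487.56090659639705, 'fy': 487.56090659639705, 'cx': 246.01702104888645, 'cy': 187.17201654486323, 'position': array([-0.06410047, -1.48077153,  0.64162885]), 'rotation': array([ 1.02152888, -0.23991001, -0.41467798])}
```

View pics/top0.png

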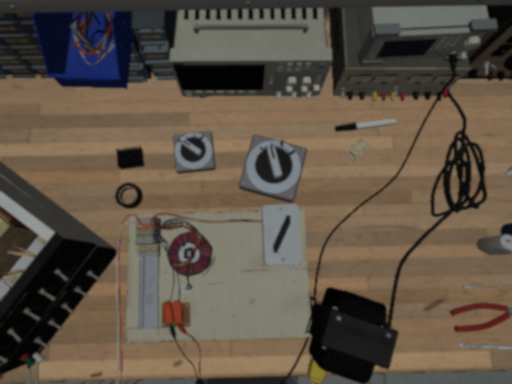

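View pics/scene0.png

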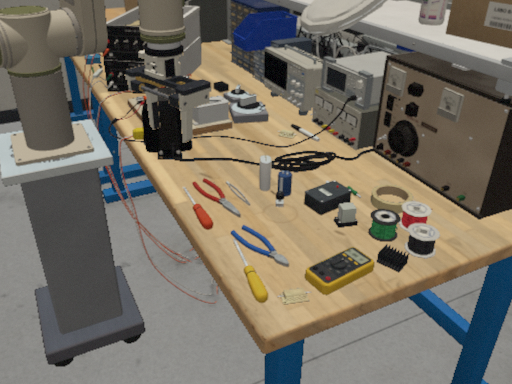

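The top view shows the larger timer at about (273,167) and the small look-alike at (194,151). In the scene view the arm hangs at the near side. Next I'll enlarge the timer and measure it.

```bash
cat > h.py <<'E'
import numpy as np,cv2
from scipy.spatial.transform import Rotation as R
def plane(p,uv,z):
    uv=np.atleast_2d(uv).astype(float)
    d=np.c_[(uv[:,0]-p['cx'])/p['fx'],-(uv[:,1]-p['cy'])/p['fy'],-np.ones(len(uv))]
    d=R.from_rotvec(p['rotation']).apply(d);o=np.array(p['position'])
    return o+d*((z-o[2])/d[:,2])[:,None]
def proj(p,X):
    c=R.from_rotvec(p['rotation']).inv().apply(np.atleast_2d(X)-p['position'])
    return np.c_[p['cx']-p['fx']*c[:,0]/c[:,2],p['cy']+p['fy']*c[:,1]/c[:,2]]
def cloud(p,d):
    v,u=np.mgrid[:d.shape[0],:d.shape[1]]
    c=np.stack([(u-p['cx'])/p['fx']*d,-(v-p['cy'])/p['fy']*d,-d],-1)
    return R.from_rotvec(p['rotation']).apply(c.reshape(-1,3)).reshape(c.shape)+p['position']
E
python3 - <<'E'
from plant import *
from h import *
p=camera_params("top");im=cv2.imread("pics/top0.png");d=np.load("pics/top0.npy")
print({k:v for k,v in p.items() if k not in('fx','fy','cx','cy','position','rotation')})
c=im[125:210,225:320];cv2.imwrite("pics/topc.png",cv2.resize(c,None,fx=6,fy=6,interpolation=cv2.INTER_CUBIC))
P=cloud(p,d);w=P[125:210,225:320];z=w[...,2]
print(np.histogram(z,bins=np.arange(-.01,.1,.01)))
for lo,hi in((.03,.045),(.046,.056),(.068,.09)):
    m=(z>lo)&(z<hi)
    n,l,st,ce=cv2.connectedComponentsWithStats(m.astype(np.uint8));
    k=1+st[1:,4].argmax();q=w[l==k]
    r=cv2.minAreaRect((q[:,:2]*1000).astype(np.float32));print(lo,st[k],q.mean(0),r)
E
```

```text
{}
(array([2683, 1920,   48,   80, 1980,  351,  511,   24,  244,  208]), array([-0.01,  0.  ,  0.01,  0.02,  0.03,  0.04,  0.05,  0.06,  0.07,
        0.08,  0.09]))
0.03 [  14   10   68   66 2027] [ 0.63441549 -0.07011437  0.03644195] ((639.4259033203125, -71.16802978515625), (119.59149932861328, 119.70211791992188), 73.50452423095703)
0.046 [ 30  22  38  37 791] [ 0.63696201 -0.07075334  0.05045851] ((638.5812377929688, -71.43621826171875), (74.96307373046875, 76.94332122802734), 4.960505485534668)
0.068 [ 43  21  14  32 256] [ 0.63814017 -0.07080483  0.07692054] ((639.2302856445312, -71.15016174316406), (61.574012756347656, 16.080596923828125), 12.971097946166992)
```

View pics/topc.png

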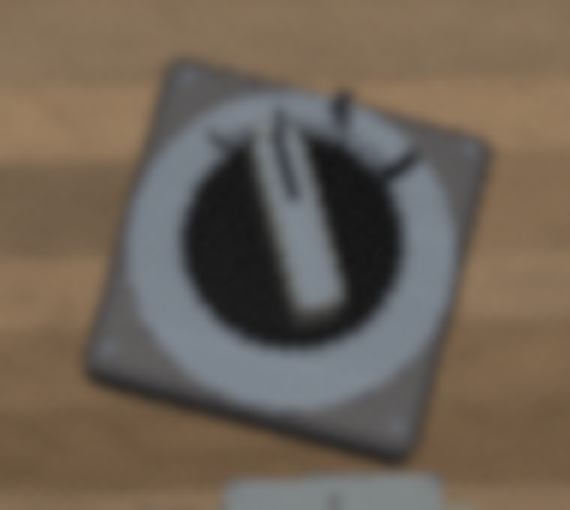

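The crop shows the pointer pointing up-left from the dial centre at about (292,240). There is a dark tab or mark at (343,105) and a broad mark at (400,165). The sizes and heights agree with the text. Next, plan the move to a viewing pose.

```bash
cat >> h.py <<'E'
def goal(s,xyz,yaw):
    T=R.from_rotvec(s['orientation']);G=R.from_euler('z',yaw)*R.from_euler('x',np.pi)
    return T.inv().apply(np.array(xyz)-s['tool_pos']),(T.inv()*G).as_rotvec()
E
python3 - <<'E'
from plant import *
from h import *
s=read_state();T=R.from_rotvec(s['orientation']);w=camera_params("wrist")
print("cam in tool",T.inv().apply(w['position']-s['tool_pos']),"view",T.inv().apply(-R.from_rotvec(w['rotation']).as_matrix()[:,2]),w['fx'])
for y in(.226+np.pi,.226):print(goal(s,[.6392,-.0712,.40],y))
p=camera_params("top");P=cloud(p,np.load("pics/top0.npy"));r=np.hypot(P[...,0]-.639,P[...,1]+.071)
for h in(.1,.13,.2,.25):
  m=(P[...,2]>h)&(P[...,2]<.6);i=np.argmin(np.where(m,r,9));print(h,r.flat[i],P.reshape(-1,3)[i])
E
```

```text
cam in tool [ 7.10049528e-02 -7.84268427e-05  1.95492919e-02] view [-2.56071668e-01 -2.67500336e-04  9.66657762e-01] 310.4419385264443
(array([ 0.57317128, -0.30807303,  0.0043753 ]), array([ 2.35350433e-05, -2.53545609e-03, -3.00777100e+00]))
(array([ 0.57317128, -0.30807303,  0.0043753 ]), array([-1.68341980e-03, -1.56261266e-05,  1.33820598e-01]))
0.1 0.13671641706714907 [ 0.77571634 -0.07114311  0.35650069]
0.13 0.13671641706714907 [ 0.77571634 -0.07114311  0.35650069]
0.2 0.13671641706714907 [ 0.77571634 -0.07114311  0.35650069]
0.25 0.13671641706714907 [ 0.77571634 -0.07114311  0.35650069]
```

>>> carry_out --targets '[{"x": 0.036,"y": -0.019,"z": 0,"ax": 0,"ay": 0,"az": -0.18,"hand": 100},{"x": 0.072,"y": -0.038,"z": 0,"ax": 0,"ay": 0,"az": -0.36,"hand": 100},{"x": 0.108,"y": -0.058,"z": 0,"ax": 0,"ay": 0,"az": -0.54,"hand": 100},{"x": 0.144,"y": -0.077,"z": 0,"ax": 0,"ay": 0,"az": -0.72,"hand": 100},{"x": 0.18,"y": -0.096,"z": 0,"ax": 0,"ay": 0,"az": -0.9,"hand": 100},{"x": 0.216,"y": -0.116,"z": 0,"ax": 0,"ay": 0,"az": -1.08,"hand": 100},{"x": 0.252,"y": -0.135,"z": 0,"ax": 0,"ay": 0,"az": -1.26,"hand": 100},{"x": 0.288,"y": -0.154,"z": 0,"ax": 0,"ay": 0,"az": -1.44,"hand": 100}]'

```text
t: 1.1
tool_pos: [0.4272, -0.3148, 0.4043]
orientation: [-1.945, -2.466, -0.0]
force: [0.5, -0.6, 0.8]
opening: 0.0934
gripper_force: 0.0
```

Run:
```python
from plant import *
from h import *
s=read_state();print(s['t'],s['tool_pos'],s['q'],s['dq'],goal(s,[.6392,-.0712,.40],.226+np.pi))
p=camera_params("top");P=cloud(p,np.load("pics/top0.npy")).reshape(-1,3);
for lo in np.arange(.05,.5,.05):
  q=P[(P[:,2]>lo)&(P[:,2]<lo+.05)&(abs(P[:,1]+.07)<.15)&(P[:,0]>.71)];print(lo.round(2),len(q),q[:,0].min() if len(q) else 0)
```

```text
1.1 [ 0.4272348  -0.31483905  0.40432998] [-7.31707360e-01 -5.68866874e-02  1.68083961e+00  9.82515822e-06
  1.51829549e+00 -9.66584056e-01] [ 6.14798824e-01  4.92282811e-02 -4.74041443e-02  2.05595580e-05
 -2.39139019e-03 -8.18015369e-01] (array([0.18761805, 0.26284719, 0.00433648]), array([ 1.38627282e-04, -7.14234608e-04, -1.56192009e+00]))
0.05 1761 0.7825236987152127
0.1 2167 0.7824752740434728
0.15 8243 0.7946321182631778
0.2 0 0
0.25 0 0
0.3 8 0.7780588009406337
0.35 1873 0.7740077549237536
0.4 0 0
0.45 0 0
```

>>> carry_out --targets '[{"x": 0.023,"y": 0.032,"z": 0,"az": -0.18,"hand": 100},{"x": 0.046,"y": 0.065,"z": 0,"az": -0.36,"hand": 100},{"x": 0.07,"y": 0.097,"z": 0,"az": -0.54,"hand": 100},{"x": 0.093,"y": 0.13,"z": 0,"az": -0.72,"hand": 100},{"x": 0.116,"y": 0.162,"z": 0,"az": -0.9,"hand": 100},{"x": 0.14,"y": 0.195,"z": 0,"az": -1.08,"hand": 100},{"x": 0.163,"y": 0.227,"z": 0,"az": -1.26,"hand": 100},{"x": 0.186,"y": 0.26,"z": 0,"az": -1.44,"hand": 100}]'

```text
schema error: expected keys hand, x, y, z, ax, ay, az
```

>>> carry_out --targets '[{"x": 0,"y": 0,"z": 0,"az": -0.11,"hand": 100},{"x": 0,"y": 0,"z": 0,"az": -0.11,"hand": 100},{"x": 0,"y": 0,"z": 0,"az": -0.11,"hand": 100},{"x": 0,"y": 0,"z": 0,"az": -0.11,"hand": 100}]'

```text
schema error: expected keys hand, x, y, z, ax, ay, az
```

Run:
```python
from plant import *
from h import *
s=read_state();p=camera_params("wrist");im,d=read_camera("wrist")
print(s['t'],s['tool_pos'],s['dq'].round(3),goal(s,[.6392,-.0712,.40],.226+np.pi))
import pickle;pickle.dump((s,p,im,d),open("pics/w1.pkl","wb"))
print(proj(p,[.6392,-.0712,.05]))
cv2.imwrite("pics/w1.png",im)
```

```text
1.1 [ 0.4272348  -0.31483905  0.40432998] [ 0.615  0.049 -0.047  0.    -0.002 -0.818] (array([0.18761805, 0.26284719, 0.00433648]), array([ 1.38627282e-04, -7.14234608e-04, -1.56192009e+00]))
[[534.45277268 -12.1953678 ]]
```

View pics/w1.png

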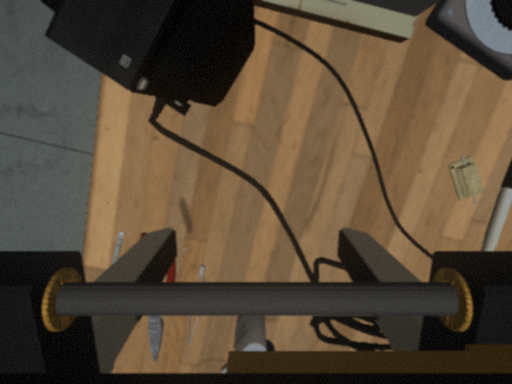

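The wrist view shows bench and cables, with the timer just entering at the top right. Both moves were refused because every key is required, so I'll resend them.

>>> carry_out --targets '[{"x": 0.023,"y": 0.032,"z": 0,"ax": 0,"ay": 0,"az": -0.18,"hand": 100},{"x": 0.046,"y": 0.065,"z": 0,"ax": 0,"ay": 0,"az": -0.36,"hand": 100},{"x": 0.07,"y": 0.097,"z": 0,"ax": 0,"ay": 0,"az": -0.54,"hand": 100},{"x": 0.093,"y": 0.13,"z": 0,"ax": 0,"ay": 0,"az": -0.72,"hand": 100},{"x": 0.116,"y": 0.162,"z": 0,"ax": 0,"ay": 0,"az": -0.9,"hand": 100},{"x": 0.14,"y": 0.195,"z": 0,"ax": 0,"ay": 0,"az": -1.08,"hand": 100},{"x": 0.163,"y": 0.227,"z": 0,"ax": 0,"ay": 0,"az": -1.26,"hand": 100},{"x": 0.186,"y": 0.26,"z": 0,"ax": 0,"ay": 0,"az": -1.44,"hand": 100}]'

```text
t: 2.15
tool_pos: [0.6382, -0.075, 0.4042]
orientation: [0.162, -3.137, -0.0]
force: [0.5, 0.1, 0.3]
opening: 0.0926
gripper_force: 0.0
```

>>> carry_out --targets '[{"x": 0,"y": 0,"z": 0,"ax": 0,"ay": 0,"az": -0.11,"hand": 100},{"x": 0,"y": 0,"z": 0,"ax": 0,"ay": 0,"az": -0.11,"hand": 100},{"x": 0,"y": 0,"z": 0,"ax": 0,"ay": 0,"az": -0.11,"hand": 100},{"x": 0,"y": 0,"z": 0,"ax": 0,"ay": 0,"az": -0.11,"hand": 100}]'

```text
t: 2.65
tool_pos: [0.6373, -0.0764, 0.4048]
orientation: [-0.323, 3.125, -0.0]
force: [0.1, -0.8, -0.4]
opening: 0.0931
gripper_force: 0.0
```

```bash
cat > look.py <<'E'
from plant import *
from h import *
import pickle,sys
n=sys.argv[1]
s=read_state();p=camera_params("wrist");im,d=read_camera("wrist")
print(s['t'],s['tool_pos'],s['dq'].round(3),goal(s,[.6392,-.0712,.40],.226+np.pi))
pickle.dump((s,p,im,d),open(f"pics/{n}.pkl","wb"))
u,v=proj(p,[.6392,-.0712,.045])[0].astype(int);print(u,v)
a,b=max(u-75,0),max(v-75,0);c=im[b:b+150,a:a+150];print("crop origin",a,b,"x4")
cv2.imwrite(f"pics/{n}.png",cv2.resize(c,None,fx=4,fy=4,interpolation=cv2.INTER_CUBIC))
E
python3 look.py w2
```

```text
2.65 [ 0.63734398 -0.07641291  0.4047877 ] [-0.001 -0.     0.     0.     0.    -0.009] (array([-0.00288206,  0.00472383,  0.00478753]), array([-3.83524333e-05,  3.58778591e-06, -2.02077995e-02]))
260 183
crop origin 185 108 x4
```

View pics/w2.png

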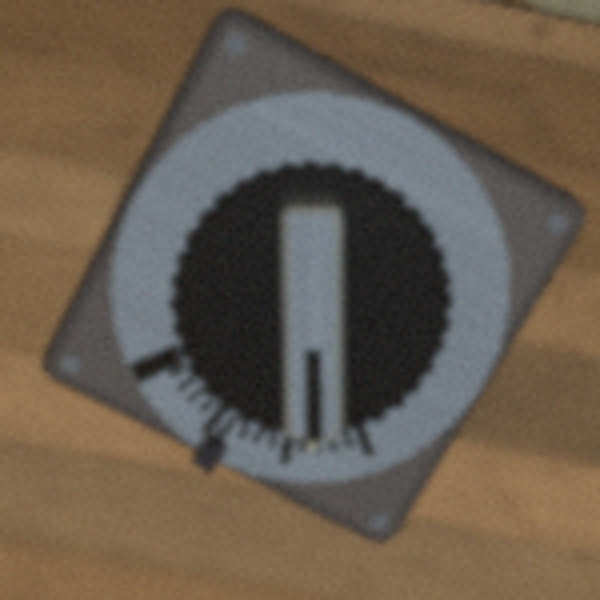

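The wrist view is clear. In crop pixels the tab is at (210,450), the broad 1.5 mark at (155,362), zero at (368,438) and the pointer at (313,440). I'll go lower for a finer measurement.

>>> carry_out --targets '[{"x": -0.001,"y": 0.002,"z": 0.04,"ax": 0,"ay": 0,"az": -0.01,"hand": 100},{"x": -0.003,"y": 0.005,"z": 0.08,"ax": 0,"ay": 0,"az": -0.02,"hand": 100},{"x": -0.003,"y": 0.005,"z": 0.105,"ax": 0,"ay": 0,"az": -0.02,"hand": 100},{"x": -0.003,"y": 0.005,"z": 0.105,"ax": 0,"ay": 0,"az": -0.02,"hand": 100},{"x": -0.003,"y": 0.005,"z": 0.105,"ax": 0,"ay": 0,"az": -0.02,"hand": 100}]'

```text
t: 3.32
tool_pos: [0.6399, -0.0707, 0.3013]
orientation: [-0.356, 3.12, -0.001]
force: [0.6, -0.7, 0.3]
opening: 0.0929
gripper_force: 0.0
```

```bash
sed -i 's/75/100/g;s/+150/+200/g' look.py; python3 look.py w3
python3 - <<'E'
from h import *
import pickle
for n in("w2","w3"):
    s,p,im,d=pickle.load(open(f"pics/{n}.pkl","rb"))
    g=cv2.cvtColor(im,cv2.COLOR_BGR2GRAY)
    P=cloud(p,d);z=P[...,2];near=np.hypot(P[...,0]-.639,P[...,1]+.071)<.09
    for lo,hi in((.03,.044),(.047,.056),(.072,.09)):
        m=((z>lo)&(z<hi)&near).astype(np.uint8);q=P[m>0]
        # pull to nominal plane via rays not needed; report
        print(n,lo,q.mean(0).round(4),cv2.minAreaRect((q[:,:2]*1000).astype(np.float32)))
E
```

```text
3.325 [ 0.63990063 -0.07066609  0.30131001] [ 0.001 -0.013 -0.017 -0.002 -0.003 -0.001] (array([ 0.00064067, -0.00043453, -0.09869089]), array([-0.00073254,  0.00164543,  0.00152269]))
256 205
crop origin 156 105 x4
w2 0.03 [ 0.6313 -0.0718  0.0373] ((638.4210205078125, -70.15802001953125), (119.83094787597656, 119.8673095703125), 73.33686828613281)
w2 0.047 [ 0.636  -0.071   0.0514] ((640.96728515625, -69.22602081298828), (82.7725830078125, 76.81401062011719), 21.310964584350586)
w2 0.072 [ 0.6344 -0.0705  0.0784] ((608.8585815429688, -70.8948745727539), (119.34564971923828, 25.558757781982422), 1.501975178718567)
w3 0.03 [ 0.628  -0.0725  0.0374] ((637.7896118164062, -69.89143371582031), (119.98644256591797, 118.62552642822266), 73.29981994628906)
w3 0.047 [ 0.6353 -0.0708  0.0514] ((641.272216796875, -69.19031524658203), (83.52792358398438, 77.49307250976562), 18.47953224182129)
w3 0.072 [ 0.6337 -0.0706  0.0783] ((608.65771484375, -71.08686828613281), (119.21528625488281, 25.83936309814453), 1.8783624172210693)
```

View pics/w3.png

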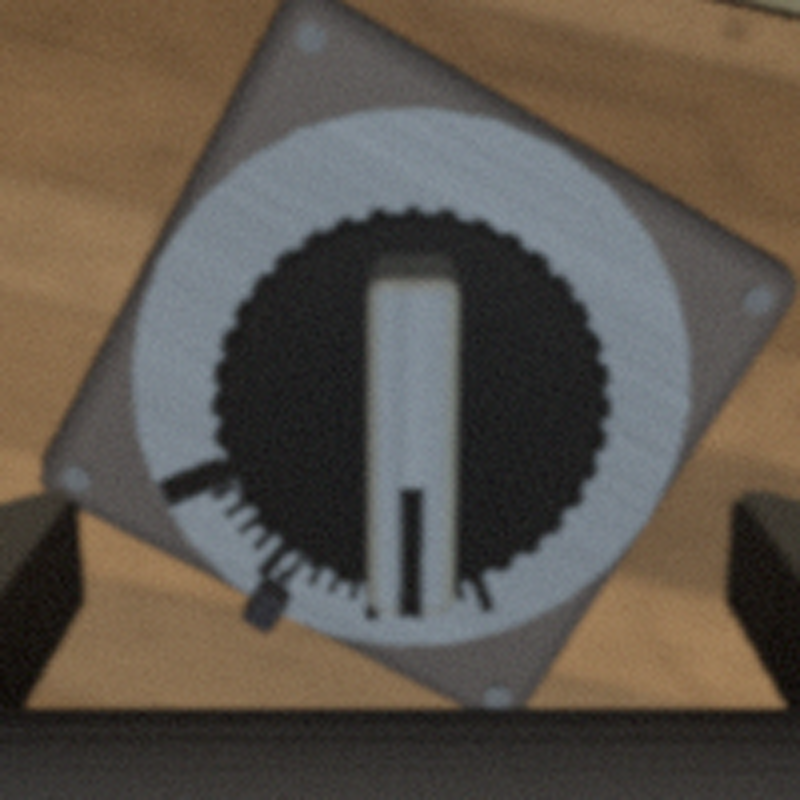

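Closer view, in crop pixels: tab at (267,603), the 1.0 long mark just inside it at (285,562), broad mark at (195,480). Next, measure their angles about a fitted dial centre.

```bash
cat > ang.py <<'E'
from h import *
import pickle,sys
def run(n):
    s,p,im,d=pickle.load(open(f"pics/{n}.pkl","rb"));g=cv2.cvtColor(im,cv2.COLOR_BGR2GRAY).astype(np.float32)
    hsv=cv2.cvtColor(im,cv2.COLOR_BGR2HSV)
    P=cloud(p,d);c0=np.array([.6385,-.0705]);rr=np.hypot(P[...,0]-c0[0],P[...,1]-c0[1])
    m=(rr>.042)&(rr<.05)&(P[...,2]>.03)&(g>110);zs=np.median(P[...,2][m])
    # disc outer edge: radial scan of blueness on z=zs
    def samp(z,c,th,r):
        X=np.stack([c[0]+r*np.cos(th),c[1]+r*np.sin(th),np.full_like(r,z)],-1)
        uv=proj(p,X.reshape(-1,3)).astype(np.float32)
        return cv2.remap(g,uv[:,0].reshape(r.shape),uv[:,1].reshape(r.shape),cv2.INTER_LINEAR)
    def centre(z,r0,r1,c,sign):
        th,r=np.meshgrid(np.linspace(-np.pi,np.pi,360),np.linspace(r0,r1,80),indexing='ij')
        for _ in range(3):
            I=cv2.GaussianBlur(samp(z,c,th,r),(9,3),0);G=sign*np.gradient(I,axis=1)
            k=G.argmax(1);ok=G.max(1)>np.median(G.max(1))*.6
            R_=r[0,k];t=th[:,0]
            for _ in range(4):
                A=np.c_[np.cos(t),np.sin(t),np.ones_like(t)][ok];x=np.linalg.lstsq(A,R_[ok],rcond=None)[0]
                ok=ok&(abs(np.c_[np.cos(t),np.sin(t),np.ones_like(t)]@x-R_)<.0012)
            c=c+x[:2]
        return c,x[2],ok.sum()
    cs=centre(zs,.047,.062,c0,-1);cf=centre(.051,.034,.0415,c0,1)
    print(n,"zs",zs,"scale",cs,"flange",cf)
    c=cs[0];yaw=np.radians(-16.6)
    a=np.linspace(-.1,1.75,926);th=yaw+.85-a
    T,r=np.meshgrid(th,np.linspace(.042,.046,9),indexing='ij');I=samp(zs,c,T,r).mean(1)
    pk=[(a[i].round(3),int(I[i])) for i in range(8,918) if I[i]==I[i-8:i+9].min() and I[i]<np.median(I)-12];print("ticks",pk)
    for z in(.039,.042,.046,.0495):
        T,r=np.meshgrid(th,np.linspace(.049,.055,9),indexing='ij');I=samp(z,c,T,r).mean(1)
        j=(a>.5)&(a<1.3);w=np.clip(I[j].mean()-15-I[j],0,None);print("tab z",z,(w@a[j]/w.sum()).round(4),int(I[j].min()),int(I[j].max()))
    q=P[(rr<.06)&(P[...,2]>.043)&(P[...,2]<.055)&(rr>.044)&(P[...,0]>c[0])];q=q[np.hypot(*(q[:,:2]-c).T)>.0465]
    if len(q):print("tab depth",len(q),q.mean(0),(yaw+.85-np.arctan2(*(q.mean(0)[:2]-c)[::-1])).round(4))
for n in sys.argv[1:]:run(n)
E
python3 ang.py w2 w3
```

```text
w2 zs 0.0385194383053831 scale (array([ 0.63825937, -0.06994049]), np.float64(0.05679155233908442), np.int64(335)) flange (array([ 0.6377304 , -0.06993472]), np.float64(0.03800157927646341), np.int64(306))
ticks [(np.float64(0.002), 58), (np.float64(0.508), 78), (np.float64(0.998), 62), (np.float64(1.502), 35)]
tab z 0.039 0.9248 48 128
tab z 0.042 0.9277 45 127
tab z 0.046 0.9339 44 122
tab z 0.0495 0.9408 45 117
tab depth 47 [ 0.68871586 -0.08960325  0.04582524] 0.9319
w3 zs 0.038502385692348054 scale (array([ 0.63827766, -0.06987161]), np.float64(0.0567130962855692), np.int64(334)) flange (array([ 0.63780224, -0.06998528]), np.float64(0.038090284219292045), np.int64(302))
ticks [(np.float64(0.008), 39), (np.float64(0.098), 67), (np.float64(0.336), 29), (np.float64(0.606), 59), (np.float64(0.69), 61), (np.float64(0.802), 61), (np.float64(0.896), 69), (np.float64(0.996), 42), (np.float64(1.102), 62), (np.float64(1.194), 65), (np.float64(1.3), 68), (np.float64(1.506), 29)]
tab z 0.039 0.9285 46 132
tab z 0.042 0.9304 44 130
tab z 0.046 0.9373 43 122
tab z 0.0495 0.9457 45 120
tab depth 95 [ 0.68834782 -0.08943066  0.04575388] 0.9327
```

Everything agrees: the marks read 0, 0.5, 1.0 and 1.5 in the case frame, the tab is at about 0.935 and the dial at about 0.335. Now descend and grip.

>>> carry_out --targets '[{"x": 0.0015,"y": 0.001,"z": 0.02,"ax": 0,"ay": 0,"az": 0,"hand": 100},{"x": 0.0015,"y": 0.001,"z": 0.04,"ax": 0,"ay": 0,"az": 0,"hand": 100},{"x": 0.0015,"y": 0.001,"z": 0.055,"ax": 0,"ay": 0,"az": 0,"hand": 100},{"x": 0.0015,"y": 0.001,"z": 0.06,"ax": 0,"ay": 0,"az": 0,"hand": 100},{"x": 0.0015,"y": 0.001,"z": 0.06,"ax": 0,"ay": 0,"az": 0,"hand": 100},{"x": 0.0015,"y": 0.001,"z": 0.06,"ax": 0,"ay": 0,"az": 0,"hand": 100}]'

```text
t: 4.12
tool_pos: [0.6382, -0.0698, 0.2405]
orientation: [-0.358, 3.12, -0.001]
force: [0.1, -0.2, 0.5]
opening: 0.0933
gripper_force: 0.0
```

```bash
cat > st.py <<'E'
from plant import *
from h import *
s=read_state();y=R.from_rotvec(s['orientation']).as_matrix()[:2,0]
print(s['t'],s['tool_pos'].round(4),"yaw",np.arctan2(y[1],y[0]).round(4),s['force'].round(2),s['wrist_torque'].round(3),s['opening'],s['gripper_force'])
print(goal(s,[.6383,-.0703,.2395],.226+np.pi))
E
python3 st.py
```

```text
4.125 [ 0.6382 -0.0698  0.2405] yaw -2.9134 [ 0.11 -0.2   0.48] [ 0.038 -0.22  -0.031] 0.0933425429559591 0.0
(array([ 2.10391262e-05, -5.07074582e-04,  1.01238231e-03]), array([-0.00047171,  0.00111995,  0.00219137]))
```

>>> carry_out --newtons 10 --targets '[{"x": 0,"y": -0.0005,"z": 0,"ax": 0,"ay": 0,"az": 0.002,"hand": 60},{"x": 0,"y": -0.0005,"z": 0,"ax": 0,"ay": 0,"az": 0.002,"hand": 30},{"x": 0,"y": -0.0005,"z": 0,"ax": 0,"ay": 0,"az": 0.002,"hand": 10},{"x": 0,"y": -0.0005,"z": 0,"ax": 0,"ay": 0,"az": 0.002,"hand": 10},{"x": 0,"y": -0.0005,"z": 0,"ax": 0,"ay": 0,"az": 0.002,"hand": 5},{"x": 0,"y": -0.0005,"z": 0,"ax": 0,"ay": 0,"az": 0.002,"hand": 5},{"x": 0,"y": -0.0005,"z": 0,"ax": 0,"ay": 0,"az": 0.002,"hand": 5},{"x": 0,"y": -0.0005,"z": 0,"ax": 0,"ay": 0,"az": 0.002,"hand": 5}]'

```text
t: 5.12
tool_pos: [0.6379, -0.0702, 0.2397]
orientation: [0.355, -3.122, -0.0]
force: [-0.1, 0.5, -0.4]
opening: 0.0177
gripper_force: 0.0
```

```bash
python3 st.py
```

```text
5.125 [ 0.6379 -0.0702  0.2397] yaw -2.9154 [-0.14  0.45 -0.44] [ 0.045 -0.111 -0.001] 0.017665308712668724 0.0
(array([-0.00034087, -0.00017298,  0.00022134]), array([ 1.61011156e-06, -1.40855395e-05,  2.25085063e-04]))
```

>>> carry_out --newtons 50 --targets '[{"x": 0,"y": 0,"z": 0,"ax": 0,"ay": 0,"az": 0,"hand": 0},{"x": 0,"y": 0,"z": 0,"ax": 0,"ay": 0,"az": 0,"hand": 0},{"x": 0,"y": 0,"z": 0,"ax": 0,"ay": 0,"az": 0,"hand": 0},{"x": 0,"y": 0,"z": 0,"ax": 0,"ay": 0,"az": 0,"hand": 0},{"x": 0,"y": 0,"z": 0.0005,"ax": 0,"ay": 0,"az": 0,"hand": 0},{"x": 0,"y": 0,"z": 0.0005,"ax": 0,"ay": 0,"az": 0,"hand": 0}]'

```text
t: 5.88
tool_pos: [0.6379, -0.0702, 0.2396]
orientation: [-0.355, 3.121, 0.0]
force: [-1.8, 0.2, 3.9]
opening: 0.0154
gripper_force: 50.0
```

```bash
python3 st.py
```

```text
5.875 [ 0.6379 -0.0702  0.2396] yaw -2.9153 [-1.83  0.2   3.92] [ 0.214  0.31  -0.072] 0.015366940829239542 49.996622800827026
(array([-3.21949155e-04, -1.93803201e-04,  5.55292263e-05]), array([4.88686752e-09, 2.49352308e-05, 2.49409557e-04]))
```

>>> carry_out --targets '[{"x": 0,"y": 0,"z": 0.0005,"ax": 0,"ay": 0,"az": 0,"hand": 0},{"x": 0,"y": 0,"z": 0.0008,"ax": 0,"ay": 0,"az": 0,"hand": 0},{"x": 0,"y": 0,"z": 0.0008,"ax": 0,"ay": 0,"az": 0,"hand": 0}]'

```text
t: 6.25
tool_pos: [0.638, -0.0702, 0.2393]
orientation: [-0.355, 3.121, -0.0]
force: [-4.7, 1.4, 8.0]
opening: 0.0156
gripper_force: 50.0
```

```bash
python3 st.py
```

```text
6.25 [ 0.638  -0.0702  0.2393] yaw -2.9153 [-4.67  1.42  8.  ] [ 0.292  0.757 -0.063] 0.01562928335296145 49.99876320362091
(array([-0.00027726, -0.00017118, -0.00019096]), array([-7.99188173e-05,  2.32254921e-04,  2.45065864e-04]))
```

>>> carry_out --targets '[{"x": 0.0003,"y": 0,"z": 0.0005,"ax": 0,"ay": 0,"az": 0,"hand": 0},{"x": 0.0005,"y": 0,"z": 0.0008,"ax": 0,"ay": 0,"az": 0,"hand": 0},{"x": 0.0005,"y": 0,"z": 0.0008,"ax": 0,"ay": 0,"az": 0,"hand": 0}]'

```text
t: 6.62
tool_pos: [0.6378, -0.0702, 0.2391]
orientation: [-0.355, 3.12, -0.0]
force: [-5.0, 2.8, 10.2]
opening: 0.0159
gripper_force: 50.0
```

```bash
python3 st.py
```

```text
6.625 [ 0.6378 -0.0702  0.2391] yaw -2.9153 [-5.04  2.75 10.24] [ 0.482  0.784 -0.024] 0.015938631919256124 50.000410079956055
(array([-0.00050502, -0.00017435, -0.00038846]), array([-0.00024198,  0.00114257,  0.00028042]))
```

>>> carry_out --targets '[{"x": 0.0005,"y": 0.0003,"z": 0.0003,"ax": 0,"ay": 0,"az": 0,"hand": 0},{"x": 0.0008,"y": 0.0005,"z": 0.0006,"ax": 0,"ay": 0,"az": 0,"hand": 0},{"x": 0.0008,"y": 0.0005,"z": 0.0006,"ax": 0,"ay": 0,"az": 0,"hand": 0}]'

```text
t: 7.0
tool_pos: [0.6374, -0.0701, 0.2391]
orientation: [-0.354, 3.119, -0.001]
force: [-2.3, 1.3, 11.0]
opening: 0.0157
gripper_force: 50.0
```

```bash
python3 st.py
```

```text
7.0 [ 0.6374 -0.0701  0.2391] yaw -2.9153 [-2.28  1.3  10.98] [ 0.36   0.395 -0.084] 0.015698967810143512 50.00029742717743
(array([-0.00085028, -0.00039475, -0.00037453]), array([-0.00116707,  0.00289337,  0.00025389]))
```

>>> carry_out --targets '[{"x": 0.0002,"y": 0.0002,"z": 0.0003,"ax": 0,"ay": 0,"az": 0,"hand": 0},{"x": 0.0005,"y": 0.0003,"z": 0.0006,"ax": 0,"ay": 0,"az": 0,"hand": 0},{"x": 0.0005,"y": 0.0003,"z": 0.0007,"ax": 0,"ay": 0,"az": 0,"hand": 0},{"x": 0.0005,"y": 0.0003,"z": 0.0007,"ax": 0,"ay": 0,"az": 0.03,"hand": 0},{"x": 0.0005,"y": 0.0003,"z": 0.0007,"ax": 0,"ay": 0,"az": 0.06,"hand": 0}]'

```text
t: 7.62
tool_pos: [0.6372, -0.07, 0.239]
orientation: [-0.259, 3.127, -0.002]
force: [-2.0, 0.5, 13.4]
opening: 0.0154
gripper_force: 50.0
```

```bash
python3 st.py
```

```text
7.625 [ 0.6372 -0.07    0.239 ] yaw -2.976 [-2.03  0.54 13.45] [0.226 0.405 0.201] 0.015438740805546965 50.04234194755554
(array([-0.00108758, -0.00047993, -0.00048674]), array([-0.00166709,  0.00396727, -0.06039832]))
```

>>> carry_out --targets '[{"x": 0,"y": 0,"z": 0.0001,"ax": 0,"ay": 0,"az": 0.04,"hand": 0},{"x": 0,"y": 0,"z": 0.0001,"ax": 0,"ay": 0,"az": 0.08,"hand": 0},{"x": 0,"y": 0,"z": 0.0001,"ax": 0,"ay": 0,"az": 0.12,"hand": 0},{"x": 0,"y": 0,"z": 0.0001,"ax": 0,"ay": 0,"az": 0.16,"hand": 0},{"x": 0,"y": 0,"z": 0.0001,"ax": 0,"ay": 0,"az": 0.2,"hand": 0}]'

```text
t: 8.25
tool_pos: [0.6372, -0.0699, 0.239]
orientation: [0.054, 3.137, -0.001]
force: [-1.7, 1.9, 13.4]
opening: 0.0159
gripper_force: 50.0
```

```bash
python3 st.py
```

```text
8.25 [ 0.6372 -0.0699  0.239 ] yaw 3.1069 [-1.68  1.94 13.45] [0.3   0.397 0.209] 0.015866671012372748 50.04238665103912
(array([-0.00116159, -0.00032867, -0.00052759]), array([-0.00114857,  0.00411342, -0.26068744]))
```

>>> carry_out --targets '[{"x": 0,"y": 0,"z": 0,"ax": 0,"ay": 0,"az": 0.04,"hand": 0},{"x": 0,"y": 0,"z": 0,"ax": 0,"ay": 0,"az": 0.08,"hand": 0},{"x": 0,"y": 0,"z": 0,"ax": 0,"ay": 0,"az": 0.12,"hand": 0},{"x": 0,"y": 0,"z": 0,"ax": 0,"ay": 0,"az": 0.16,"hand": 0},{"x": 0,"y": 0,"z": 0,"ax": 0,"ay": 0,"az": 0.2,"hand": 0},{"x": 0,"y": 0,"z": 0,"ax": 0,"ay": 0,"az": 0.24,"hand": 0}]'

```text
t: 9.0
tool_pos: [0.6372, -0.0699, 0.239]
orientation: [0.429, 3.108, -0.0]
force: [-2.9, 2.3, 14.4]
opening: 0.0159
gripper_force: 50.0
```

```bash
python3 st.py
python3 - <<'E'
from plant import *
from h import *
a,_=read_camera("top");b,_=read_camera("wrist")
a=cv2.resize(a[110:230,210:340],None,fx=3,fy=3)
b=cv2.resize(b,(480,360))
cv2.imwrite("pics/mid.png",np.hstack([a[:360,:320],b]))
E
```

```text
9.0 [ 0.6372 -0.0699  0.239 ] yaw 2.867 [-2.86  2.31 14.42] [0.305 0.336 0.213] 0.015882125432302 50.04168391227722
(array([-1.18923953e-03, -9.46429592e-05, -4.90287180e-04]), array([-0.00061329,  0.00435853, -0.50060446]))
```

View pics/mid.png

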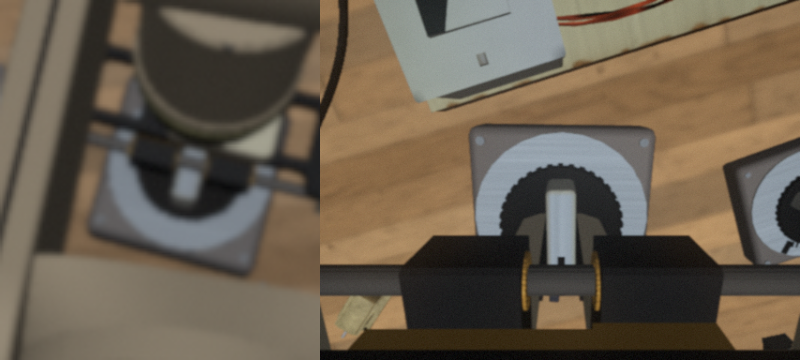

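The case has not turned: in the wrist view its edge is level and the bar is square to it, so the dial is at about 0.84 as planned. Continue winding.

>>> carry_out --targets '[{"x": 0.0002,"y": 0,"z": 0,"ax": 0,"ay": 0,"az": 0.05,"hand": 0},{"x": 0.0003,"y": 0,"z": 0,"ax": 0,"ay": 0,"az": 0.1,"hand": 0},{"x": 0.0003,"y": 0,"z": 0,"ax": 0,"ay": 0,"az": 0.15,"hand": 0},{"x": 0.0003,"y": 0,"z": 0,"ax": 0,"ay": 0,"az": 0.2,"hand": 0},{"x": 0.0003,"y": 0,"z": 0,"ax": 0,"ay": 0,"az": 0.25,"hand": 0},{"x": 0.0003,"y": 0,"z": 0,"ax": 0,"ay": 0,"az": 0.3,"hand": 0},{"x": 0.0003,"y": 0,"z": 0,"ax": 0,"ay": 0,"az": 0.35,"hand": 0},{"x": 0.0003,"y": 0,"z": 0,"ax": 0,"ay": 0,"az": 0.4,"hand": 0}]'

```text
t: 10.1
tool_pos: [0.6371, -0.0698, 0.239]
orientation: [1.039, 2.96, 0.002]
force: [-0.6, 1.9, 13.0]
opening: 0.0157
gripper_force: 50.0
```

```bash
python3 st.py
```

```text
10.1 [ 0.6371 -0.0698  0.239 ] yaw 2.4666 [-0.56  1.92 13.02] [0.296 0.103 0.207] 0.015741470681114256 50.04168391227722
(array([-0.00129749,  0.0003694 , -0.000475  ]), array([ 4.67326690e-04,  5.07565836e-03, -9.00955278e-01]))
```

>>> carry_out --targets '[{"x": 0,"y": 0,"z": 0.0001,"ax": 0,"ay": 0,"az": 0.05,"hand": 0},{"x": 0,"y": 0,"z": 0.0001,"ax": 0,"ay": 0,"az": 0.1,"hand": 0},{"x": 0,"y": 0,"z": 0.0001,"ax": 0,"ay": 0,"az": 0.15,"hand": 0},{"x": 0,"y": 0,"z": 0.0001,"ax": 0,"ay": 0,"az": 0.2,"hand": 0},{"x": 0,"y": 0,"z": 0.0001,"ax": 0,"ay": 0,"az": 0.25,"hand": 0},{"x": 0,"y": 0,"z": 0.0001,"ax": 0,"ay": 0,"az": 0.3,"hand": 0},{"x": 0,"y": 0,"z": 0.0001,"ax": 0,"ay": 0,"az": 0.35,"hand": 0},{"x": 0,"y": 0,"z": 0.0001,"ax": 0,"ay": 0,"az": 0.4,"hand": 0}]'

```text
t: 11.1
tool_pos: [0.6371, -0.0697, 0.239]
orientation: [1.606, 2.695, 0.003]
force: [-0.5, 2.0, 13.6]
opening: 0.0158
gripper_force: 50.0
```

```bash
python3 st.py
python3 - <<'E'
from plant import *
from h import *
import pickle
s=read_state();p=camera_params("wrist");im,d=read_camera("wrist");pickle.dump((s,p,im,d),open("pics/m2.pkl","wb"))
P=cloud(p,d);m=(P[...,2]>.034)&(P[...,2]<.042)&(np.hypot(P[...,0]-.638,P[...,1]+.07)<.095)
q=P[m][:,:2]*1000
ed=((P[...,2]>.032)&(P[...,2]<.042)).astype(np.uint8)*255;ed=ed*(np.hypot(P[...,0]-.638,P[...,1]+.07)<.1)
l=cv2.HoughLinesP(cv2.Canny(ed.astype(np.uint8),50,100),1,np.pi/360,25,minLineLength=35,maxLineGap=5)
for a in l[:,0]:
    A,B=plane(p,[a[:2],a[2:]],.038)[:,:2];v=B-A;print((np.linalg.norm(v)*1000).round(),(np.degrees(np.arctan2(v[1],v[0]))%90).round(1),((A+B)/2).round(3))
E
```

```text
11.1 [ 0.6371 -0.0697  0.239 ] yaw 2.0667 [-0.54  2.04 13.62] [0.362 0.103 0.208] 0.015820973113789084 50.04183232784271
(array([-0.00106083,  0.00076358, -0.00047388]), array([ 0.00166128,  0.00531196, -1.30090157]))
104.0 73.3 [ 0.582 -0.051]
35.0 73.6 [ 0.62  -0.003]
27.0 28.3 [ 0.595 -0.106]
74.0 73.5 [ 0.669 -0.018]
72.0 0.7 [ 0.545 -0.078]
64.0 0.5 [ 0.548 -0.075]
27.0 28.3 [ 0.692 -0.054]
24.0 28.2 [ 0.666 -0.122]
49.0 73.8 [ 0.669 -0.018]
```

The case yaw is unchanged at -16.6° and the dial is at about 1.63, past the top mark. Now turn back.

>>> carry_out --targets '[{"x": 0,"y": 0,"z": 0,"ax": 0,"ay": 0,"az": -0.04,"hand": 0},{"x": 0,"y": 0,"z": 0,"ax": 0,"ay": 0,"az": -0.08,"hand": 0},{"x": 0,"y": 0,"z": 0,"ax": 0,"ay": 0,"az": -0.13,"hand": 0},{"x": 0,"y": 0,"z": 0,"ax": 0,"ay": 0,"az": -0.18,"hand": 0},{"x": 0,"y": 0,"z": 0,"ax": 0,"ay": 0,"az": -0.23,"hand": 0},{"x": 0,"y": 0,"z": 0,"ax": 0,"ay": 0,"az": -0.28,"hand": 0},{"x": 0,"y": 0,"z": 0,"ax": 0,"ay": 0,"az": -0.33,"hand": 0},{"x": 0,"y": 0,"z": 0,"ax": 0,"ay": 0,"az": -0.38,"hand": 0}]'

```text
t: 12.15
tool_pos: [0.6371, -0.0698, 0.239]
orientation: [1.064, 2.951, 0.002]
force: [-0.7, 0.5, 14.3]
opening: 0.0156
gripper_force: 50.0
```

```bash
python3 st.py
```

```text
12.15 [ 0.6371 -0.0698  0.239 ] yaw 2.4493 [-0.65  0.53 14.35] [ 0.362  0.159 -0.242] 0.015624198359021442 50.02674221992493
(array([-0.00128259,  0.00041556, -0.00053154]), array([ 6.97312313e-04,  5.02211161e-03, -9.18333064e-01]))
```

>>> carry_out --targets '[{"x": 0,"y": 0,"z": 0,"ax": 0,"ay": 0,"az": -0.05,"hand": 0},{"x": 0,"y": 0,"z": 0,"ax": 0,"ay": 0,"az": -0.1,"hand": 0},{"x": 0,"y": 0,"z": 0,"ax": 0,"ay": 0,"az": -0.15,"hand": 0},{"x": 0,"y": 0,"z": 0,"ax": 0,"ay": 0,"az": -0.2,"hand": 0},{"x": 0,"y": 0,"z": 0,"ax": 0,"ay": 0,"az": -0.25,"hand": 0},{"x": 0,"y": 0,"z": 0,"ax": 0,"ay": 0,"az": -0.29,"hand": 0},{"x": 0,"y": 0,"z": 0,"ax": 0,"ay": 0,"az": -0.315,"hand": 0},{"x": 0,"y": 0,"z": 0,"ax": 0,"ay": 0,"az": -0.315,"hand": 0}]'

```text
t: 13.15
tool_pos: [0.637, -0.0699, 0.239]
orientation: [0.59, 3.081, 0.0]
force: [-1.7, 2.3, 13.0]
opening: 0.0155
gripper_force: 50.0
```

```bash
python3 st.py
python3 - <<'E'
from plant import *
from h import *
import pickle
p=camera_params("wrist");im,d=read_camera("wrist")
def bar(p,d):
    P=cloud(p,d);m=((abs(P[...,2]-.078)<.004)&(np.hypot(P[...,0]-.638,P[...,1]+.07)<.036)).astype(np.uint8)
    n,l,st,ce=cv2.connectedComponentsWithStats(m);k=1+st[1:,4].argmax()
    v,u=np.nonzero(l==k);q=plane(p,np.c_[u,v],.078)[:,:2]*1000
    return st[k],cv2.minAreaRect(q.astype(np.float32)),cv2.fitLine(q.astype(np.float32),cv2.DIST_L2,0,.01,.01).ravel()
print(bar(p,d))
s2,p2,_,d2=pickle.load(open("pics/m2.pkl","rb"));print("m2",bar(p2,d2))
E
```

```text
13.15 [ 0.637  -0.0699  0.239 ] yaw 2.7631 [-1.68  2.35 12.98] [ 0.279  0.194 -0.187] 0.015452186582471722 50.01322031021118
(array([-1.35486021e-03,  7.09315053e-05, -5.07164473e-04]), array([-2.37140649e-04,  4.92590474e-03, -6.04512535e-01]))
(array([ 209,  201,   96,   81, 2973], dtype=int32), ((629.0293579101562, -66.40827178955078), (37.62963104248047, 40.582763671875), 26.811235427856445), array([ 9.2416632e-01, -3.8199037e-01,  6.2796741e+02, -6.5959183e+01],
      dtype=float32))
m2 (array([ 209,  200,   96,   82, 2965], dtype=int32), ((633.4070434570312, -61.20072555541992), (37.86880111694336, 40.65421676635742), 69.79484558105469), array([ 4.8595324e-01, -8.7398481e-01,  6.3287103e+02, -6.0355133e+01],
      dtype=float32))
```

```bash
cat > bar.py <<'E'
from plant import *
from h import *
import pickle,sys
def edges(s,p,im,yaw,c=(.6379,-.07),z=.078,lo=.012,hi=.027):
    g=cv2.GaussianBlur(cv2.cvtColor(im,cv2.COLOR_BGR2GRAY),(3,3),0).astype(np.float32)
    X=R.from_rotvec(s['orientation']).as_matrix()
    ex=np.array([np.cos(yaw),np.sin(yaw),0]);ey=np.array([-ex[1],ex[0],0])
    rs=np.linspace(lo,hi,31);ts=np.linspace(-.014,.014,141)
    W=np.array([c[0],c[1],z])+rs[:,None,None]*ex+ts[None,:,None]*ey
    uv=proj(p,W.reshape(-1,3)).astype(np.float32)
    I=cv2.remap(g,uv[:,0].reshape(31,141),uv[:,1].reshape(31,141),cv2.INTER_CUBIC)
    G=np.gradient(cv2.GaussianBlur(I,(9,1),0),axis=1)
    e1=ts[G[:,:70].argmax(1)];e2=ts[70+G[:,70:].argmin(1)]
    f=[np.polyfit(rs,e,1) for e in(e1,e2)]
    return [yaw+np.arctan(k[0]) for k in f],np.median(e2-e1)
if __name__=="__main__":
    s=read_state();p=camera_params("wrist");im,d=read_camera("wrist");pickle.dump((s,p,im,d),open(f"pics/{sys.argv[1]}.pkl","wb"))
    for n in("w2","w3","m2",sys.argv[1]):
        s,p,im,d=pickle.load(open(f"pics/{n}.pkl","rb"))
        x=R.from_rotvec(s['orientation']).as_matrix()[:2,0];y=np.arctan2(x[1],x[0])
        a,w=edges(s,p,im,y);print(n,"tool",round(y,4),"bar-tool",np.round(np.array(a)-y,4),"w",w,"dial",.85-.2897-((np.mean(a)-np.pi+np.pi)%(2*np.pi)-np.pi))
E
python3 bar.py b1
```

```text
w2 tool -2.9358 bar-tool [0.0106 0.0103] w 0.0152 dial 0.34402431279655965
w3 tool -2.9141 bar-tool [-0.009  0.   ] w 0.015200000000000002 dial 0.33729271428942575
m2 tool 2.0667 bar-tool [-0.0032  0.0216] w 0.015200000000000002 dial 1.6260191190714413
b1 tool 2.7628 bar-tool [-0.0293  0.0045] w 0.0152 dial 0.9515304322559406
```

>>> carry_out --targets '[{"x": 0,"y": 0,"z": 0.0001,"ax": 0,"ay": 0,"az": -0.007,"hand": 0},{"x": 0,"y": 0,"z": 0.0001,"ax": 0,"ay": 0,"az": -0.014,"hand": 0},{"x": 0,"y": 0,"z": 0.0001,"ax": 0,"ay": 0,"az": -0.014,"hand": 0}]'

```text
t: 13.62
tool_pos: [0.637, -0.0699, 0.2389]
orientation: [0.569, 3.085, 0.0]
force: [-2.1, 1.4, 13.3]
opening: 0.0156
gripper_force: 50.0
```

```bash
python3 st.py; python3 bar.py b2|tail -1
```

```text
13.625 [ 0.637  -0.0699  0.2389] yaw 2.7768 [-2.06  1.44 13.34] [ 0.286  0.307 -0.233] 0.01563545521903862 50.02132952213287
(array([-1.33249130e-03,  5.11540923e-05, -5.50756685e-04]), array([-2.94824762e-04,  4.94195633e-03, -5.90817543e-01]))
b2 tool 2.7768 bar-tool [-0.0348 -0.0021] w 0.0152 dial 0.9435821306991656
```

>>> carry_out --targets '[{"x": 0,"y": 0,"z": 0,"ax": 0,"ay": 0,"az": -0.006,"hand": 0},{"x": 0,"y": 0,"z": 0,"ax": 0,"ay": 0,"az": -0.006,"hand": 0},{"x": 0,"y": 0,"z": 0,"ax": 0,"ay": 0,"az": 0.002,"hand": 0},{"x": 0,"y": 0,"z": 0,"ax": 0,"ay": 0,"az": 0.004,"hand": 0},{"x": 0,"y": 0,"z": 0,"ax": 0,"ay": 0,"az": 0.004,"hand": 0}]'

```text
t: 14.3
tool_pos: [0.637, -0.0699, 0.239]
orientation: [0.575, 3.084, 0.0]
force: [-2.4, 0.8, 14.5]
opening: 0.0155
gripper_force: 50.0
```

```bash
python3 st.py; python3 bar.py b3|tail -1
```

```text
14.3 [ 0.637  -0.0699  0.239 ] yaw 2.7729 [-2.4   0.82 14.47] [ 0.3    0.322 -0.004] 0.015454311776604918 50.00011682510376
(array([-1.34139638e-03,  3.59383259e-05, -5.19166565e-04]), array([-3.68821750e-04,  4.97896057e-03, -5.94668759e-01]))
b3 tool 2.7729 bar-tool [-0.0034  0.0144] w 0.015 dial 0.9234892017327605
```

>>> carry_out --targets '[{"x": 0,"y": 0,"z": -0.001,"ax": 0,"ay": 0,"az": 0,"hand": 0},{"x": -0.0004,"y": 0,"z": -0.0018,"ax": 0,"ay": 0,"az": 0,"hand": 0},{"x": -0.0008,"y": 0,"z": -0.0025,"ax": 0,"ay": 0,"az": 0,"hand": 0},{"x": -0.0008,"y": 0,"z": -0.0025,"ax": 0,"ay": 0,"az": 0,"hand": 0}]'

```text
t: 14.85
tool_pos: [0.6372, -0.07, 0.2394]
orientation: [0.575, 3.086, 0.001]
force: [4.8, 1.4, 5.9]
opening: 0.0156
gripper_force: 50.0
```

```bash
python3 st.py
```

```text
14.85 [ 0.6372 -0.07    0.2394] yaw 2.7728 [4.83 1.4  5.93] [ 0.402 -0.984 -0.049] 0.01558852450555471 49.99743103981018
(array([-1.10271727e-03,  1.05680589e-04, -8.11113541e-05]), array([ 1.01792080e-04,  2.86996288e-03, -5.94744176e-01]))
```

>>> carry_out --targets '[{"x": -0.0005,"y": 0,"z": 0,"ax": 0,"ay": 0,"az": 0,"hand": 0},{"x": -0.001,"y": 0,"z": 0,"ax": 0,"ay": 0,"az": 0,"hand": 0},{"x": -0.001,"y": 0,"z": 0,"ax": 0,"ay": 0,"az": 0,"hand": 0}]'

```text
t: 15.22
tool_pos: [0.6377, -0.0701, 0.2393]
orientation: [0.576, 3.087, 0.001]
force: [1.2, 3.2, 7.7]
opening: 0.016
gripper_force: 50.0
```

>>> carry_out --newtons 10 --targets '[{"x": 0,"y": 0,"z": 0,"ax": 0,"ay": 0,"az": 0,"hand": 0},{"x": 0,"y": 0,"z": 0,"ax": 0,"ay": 0,"az": 0,"hand": 0},{"x": 0,"y": 0,"z": 0,"ax": 0,"ay": 0,"az": 0,"hand": 30},{"x": 0,"y": 0,"z": 0,"ax": 0,"ay": 0,"az": 0,"hand": 100},{"x": 0,"y": 0,"z": -0.002,"ax": 0,"ay": 0,"az": 0,"hand": 100},{"x": 0,"y": 0,"z": -0.005,"ax": 0,"ay": 0,"az": 0,"hand": 100},{"x": 0,"y": 0,"z": -0.015,"ax": 0,"ay": 0,"az": 0,"hand": 100},{"x": 0,"y": 0,"z": -0.03,"ax": 0,"ay": 0,"az": 0,"hand": 100}]'

```text
t: 16.23
tool_pos: [0.6373, -0.0704, 0.2692]
orientation: [-0.576, -3.088, 0.0]
force: [0.6, -0.6, 0.1]
opening: 0.0717
gripper_force: 0.0
```

>>> carry_out --targets '[{"x": 0,"y": 0,"z": -0.03,"ax": 0,"ay": 0,"az": 0,"hand": 100},{"x": 0,"y": 0,"z": -0.06,"ax": 0,"ay": 0,"az": 0,"hand": 100},{"x": 0,"y": 0,"z": -0.06,"ax": 0,"ay": 0,"az": 0,"hand": 100},{"x": 0,"y": 0,"z": -0.06,"ax": 0,"ay": 0,"az": 0,"hand": 100}]'

```text
t: 16.73
tool_pos: [0.6373, -0.0704, 0.3285]
orientation: [0.576, 3.088, -0.0]
force: [-0.1, -0.3, -0.5]
opening: 0.0932
gripper_force: 0.0
```

```bash
python3 st.py; python3 look.py r1; python3 ang.py r1; python3 bar.py r1|tail -1
python3 - <<'E'
from h import *
import pickle
s,p,im,d=pickle.load(open("pics/r1.pkl","rb"));P=cloud(p,d)
m=(abs(P[...,2]-.0375)<.005)&(np.hypot(P[...,0]-.638,P[...,1]+.07)<.09);print(cv2.minAreaRect((P[m][:,:2]*1000).astype(np.float32)))
E
```

```text
16.725 [ 0.6373 -0.0704  0.3285] yaw 2.7729 [-0.09 -0.27 -0.49] [-0.004 -0.125 -0.044] 0.09320527835922122 0.0
(array([-0.00091824,  0.00042162,  0.08903031]), array([-2.97990931e-05,  1.87690752e-04, -5.94726349e-01]))
16.725 [ 0.63727528 -0.07035854  0.32853013] [-0.     0.02   0.021  0.002 -0.    -0.001] (array([-2.11189406e-03, -8.93139887e-05, -7.14694848e-02]), array([-2.97990931e-05,  1.87690752e-04, -5.94726349e-01]))
256 200
crop origin 156 100 x4
r1 zs 0.038511747504734906 scale (array([ 0.63833553, -0.06989102]), np.float64(0.05672772861994887), np.int64(330)) flange (array([ 0.63790299, -0.06976661]), np.float64(0.038101637260564356), np.int64(299))
ticks [(np.float64(0.002), 47), (np.float64(0.104), 68), (np.float64(0.3), 70), (np.float64(0.408), 67), (np.float64(0.498), 42), (np.float64(0.604), 65), (np.float64(0.7), 74), (np.float64(0.938), 29), (np.float64(1.204), 66), (np.float64(1.292), 66), (np.float64(1.496), 27)]
tab z 0.039 0.9333 46 131
tab z 0.042 0.9279 44 127
tab z 0.046 0.9244 45 123
tab z 0.0495 0.924 48 118
tab depth 77 [ 0.68858676 -0.08934695  0.04560434] 0.9297
r1 tool 2.7728 bar-tool [0.     0.0008] w 0.015400000000000002 dial 0.9287055084603655
((637.764892578125, -70.02635192871094), (118.52664184570312, 118.2909927368164), 73.41403198242188)
```

View pics/r1.png

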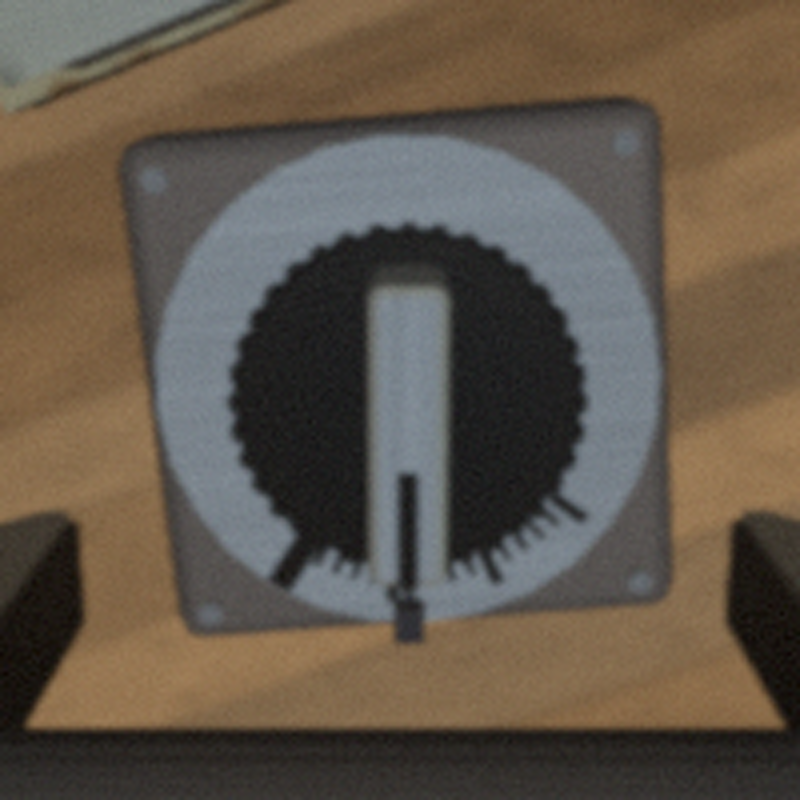

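The black line on the bar (column 408) is in line with the tab (column 409). The dial reads 0.929 and the tab 0.930, and the case hasn't moved. The hand is clear, so I'll hand the job in.

```bash
python3 -c "
from plant import robot
print(robot.close_job())"
```

```text
the job is handed in; nothing more can be done
None
```

The timer is wound to about 1.63 rad, past the top mark, and turned back to the tab (dial 0.929, tab about 0.93 rad); the case stayed put, the dial is released and the job is handed in.

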